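# Free-running check of a rotary fixture

## Task

Check that the rotary fixture runs freely: take its red handle, swing the platter counter-clockwise (seen from above) at about one turn in five seconds and let go, then follow the moving handle with the gripper, keeping centred just above it without touching anything of the fixture, for a good 6 seconds while it coasts. Then catch the handle before the platter stops, and park the platter at rest with the handle at the yellow pointer and let go. Never spin it fast, and leave the loose parts around it alone.

Things in the scene. Friction and masses are not known exactly. Their poses are not given: they have to be found in the camera images.
- fixture: Rotary fixture bolted down: grey 240 mm square flange, blue housing, aluminium platter (radius 140, top face 88 mm above the bench) on a free vertical bearing. Origin: bearing axis at bench height. Yellow pointer block (25 x 50, top 80 mm high) outside the rim on its -x side, 172 mm from the axis. On the platter a hub cap (radius 26, 16 high) and, away from the handle, two collars 30 mm high.
- platter (a joint): Platter angle, rad, grows counter-clockwise seen from above, no stops (goes on past 2 pi). At 0 and every whole turn (2 pi) the handle is at the pointer (-x of the fixture). Nominal 3 kg, inertia 0.030 kg m2 (true value 0.65 to 1.8 times), drag 0.0026 N m s/rad plus 0.0008 N m dry friction: coasts down with a time constant of 7 to 20 s.
- handle_top (a point): Centre of the top face of the upright red handle, a round sleeve of 30 mm diameter and 58 mm length turning freely on its own pin, on the platter 110 mm from the bearing axis; top 151 mm, lower end 93 mm above the bench. Can be gripped from above with any yaw. Its axes have no meaning.
- park (a point): Fixed point where the centre of the handle's top face lies when the platter is parked: 110 mm from the bearing axis towards the yellow pointer, 151 mm above the bench.
- collar_a: Loose aluminium collar, 52 mm outside diameter, 45 mm high, upright; origin at the centre of its underside. Leave alone.
- collar_b: Second loose aluminium collar like the first. Leave alone.
- offcut: Loose aluminium bar offcut 120 x 50 x 50 mm; origin at the centre of its underside. Leave alone.

How it is judged:
On the way, in this order (a step that is already met when the one before it is completed fails the run):
1. the platter coasts counter-clockwise faster than 0.15 rad/s, untouched, while the TCP stays within 25 mm of the handle's axis and 15 to 100 mm above its top, for 6 s without a break (velocity of joint platter above 0.15 rad/s and horizontal distance between the grasp point and handle_top below 0.025 m and z of the grasp point in the frame of handle_top between 0.015 and 0.1 m and contact force between each of the fingers, the arm and fixture below 0.3 N), for 6 s.
2. the fingers catch the handle while the platter is still turning (contact force between the fingers and fixture above 1 N and velocity of joint platter above 0.03 rad/s and horizontal distance between the grasp point and handle_top below 0.06 m).
At the end, for the whole second after the job is handed in: the handle stands within 18 mm of its parking point at the yellow pointer, the platter is at rest (under 0.05 rad/s) and nothing touches it (horizontal distance between handle_top and park below 0.018 m and velocity of joint platter between -0.05 and 0.05 rad/s and contact force between each of the fingers, the arm and fixture below 0.3 N).
It fails at once if the platter is spun faster than 2.5 rad/s (velocity of joint platter above 2.5 rad/s or velocity of joint platter below -2.5 rad/s).
It fails at once if a loose part beside the fixture is moved by more than 20 mm (distance of any of collar_a, collar_b, offcut from where it was at the start of the episode above 0.02 m).
It also fails if it takes over 61 s, if anything falls off the work surface, if the arm or the gripper's body presses on something with over 40 N, if the wrist force passes 120 N, or if a joint passes its speed limit or range.

## Robot

A 7-joint arm with a two-finger parallel gripper is mounted at the origin on the work surface. World frame = base frame: x ahead of the robot, y to its left, z up, the work surface at z = 0. Lengths are in m, angles in rad, forces in N, time in s.
With the tool pointing down it reaches from about 0.4 to 0.875 m from the base axis. Payload 19.3 kg.
Tool frame: the origin (TCP) lies between the finger pads, 19 mm behind the fingertips; this is the grasp point; z points along the fingers, y is the line along which they close (so a half turn about z gives the same grasp; the last joint's range is limited). The gripper opens to 85 mm and grips with 20 to 120 N. Pads are 22 mm wide; open, the fingers measure 114 mm over their backs; the gripper's body (76 mm by 85 mm) begins 54 mm behind the grasp point. The pads swing forward as they close: fully open they stand 13 mm farther back than shut.
Start: joints at [1.088, 0.521, -0.036, 1.599, 0.021, 1.021, -0.113], TCP at [0.251, -0.573, 0.25] pointing down, gripper open.
Joint ranges: [-2.91, 2.91], [-0.3, 2.13], [-1.5, 1.42], [0.17, 2.43], [-1.26, 4.41], [0.16, 1.93], [-2.52, 2.52]. Speed limits (rad/s): [1.89, 1.89, 2.39, 2.39, 3.01, 3.01, 3.01].

## Interface

Orientations are given as [roll, pitch, yaw] about the fixed x, y, z axes, in that order (R = Rz(yaw) Ry(pitch) Rx(roll)).
In Python, from workcell import observe, grab_frame, job_done gives the robot as it stands.
- The arm moves only by the tool move_arm, never from a script. Its argument "plan" is a list that holds one entry, the list of rows, each a list of 7 numbers: the shift along the tool's x, y, z each as a share of 0.02 m, from -1 to 1, then the turn, a rotation vector about the tool's x, y, z each as a share of 6 degrees, from -1 to 1, then the opening, from -1 (shut) to 1 (fully open). A call has exactly 10 rows; each row shifts and turns the commanded pose from where the row before left it, along the tool's axes as they then stand; what a row does not reach is not made up. A row lasts 1/10 s, in which the tool goes at most 50 mm and 8.59 degrees, less where a joint would pass 70% of its speed; a pose out of reach is approached as far as the arm can. A call with a number of a shift or a turn outside -1 to 1 is refused whole. A call with a gripper value outside its range is refused whole. The fingers move at their own pace and stop on an object; "grip_force" is the grip in N (left out, the last holds). Time passes only in rows, so rows that do not move let the fingers close, or fill a call up. It gives the time, the measured TCP pose, the force, the opening and the grip force at its end, in the units of the state.
- observe(): the state, without advancing time (a new reading comes with each control period).
- grab_frame(name): name is "side" or "top"; returns a dict with "color" (480x640x3 uint8, red, green, blue), "intrinsics" (3x3 intrinsics, pixels), "position" and "orientation" of the camera in the world. Camera axes: x right, y down, z forward; pixel columns grow to the right and rows downward; lengths in m; the calibration is good to about 2 mm. A picture is of the moment at which its call begins. There is no depth.
- job_done(): hands the job in; it is judged then, once.
The state is a dict: "clock": time; "qpos": joint angles; "qd": joint speeds; "joint_efforts": joint torques, N m; "position": TCP position; "tool_rot": TCP orientation; "force": force on the tool from outside, world axes, zero at the start; "moment": the same for the moment, N m; "grip_width": finger opening in m; "finger_force": force on a finger pad.
Only numpy, scipy, OpenCV 4.12 (cv2) and the standard library are available. Lean on these libraries where they do the work, as an engineer would, in place of code of your own. Each camera call takes 0.05 s, during which the arm holds its last target. There are 200 camera calls.

## Working session

There is one attempt and no reset: what is moved stays moved. The work goes in short steps, Python scripts to look and compute and a tool call to move; the robot and the scene stay as the last step left them, time stands still between calls to the robot, and variables do not carry over. Pictures are saved under pics/ and viewed, at most 10 in all, crops included, and the job is handed in when it is done.

Besides the shell and the picture viewer there is one more tool, called after "Request:" as a command line: name --argument value ..., lists and objects as JSON in quotes. move_arm: Moves the arm, as the interface text tells. Shift numbers are shares of 0.02 m and turn numbers shares of 6 degrees, none past 1 either way. Its arguments: {"type":"object","properties":{"plan":{"type":"array"},"grip_force":{"type":"number"}},"required":["plan"]}

```bash
mkdir -p pics; ls
python3 - <<'E'
from workcell import observe, grab_frame
import cv2,numpy as np
s=observe(); print({k:np.round(v,3).tolist() for k,v in s.items()})
for n in("top","side"):
    f=grab_frame(n); cv2.imwrite(f"pics/{n}0.png",f["color"][:,:,::-1]); print(n,f["intrinsics"],f["position"],f["orientation"])
    np.save(f"{n}.npy",f["color"])
E
```

```text
pics
{'clock': 0.0, 'qpos': [1.088, 0.522, -0.036, 1.6, 0.021, 1.021, -0.113], 'qd': [-0.001, 0.001, 0.0, -0.001, -0.0, -0.0, 0.001], 'joint_efforts': [-0.0, -92.711, 1.979, -36.993, 0.018, 0.008, -0.0], 'position': [0.251, -0.572, 0.249], 'tool_rot': [-3.14, 0.0, 0.413], 'force': [-0.373, -0.517, -1.139], 'moment': [0.043, -0.039, -0.009], 'finger_force': 0.0, 'grip_width': 0.085}
top [[619.42314011   0.         329.38864065]
 [  0.         619.42314011 242.71561681]
 [  0.           0.           1.        ]] [ 0.28054698 -0.01673719  1.38526378] [-2.97557149  0.00734595 -1.58780957]
side [[510.51653594   0.         315.35879724]
 [  0.         510.51653594 239.93335183]
 [  0.           0.           1.        ]] [0.39999891 0.97301955 0.8352393 ] [-2.2044205  -0.01360914 -3.02564833]
```

View pics/top0.png

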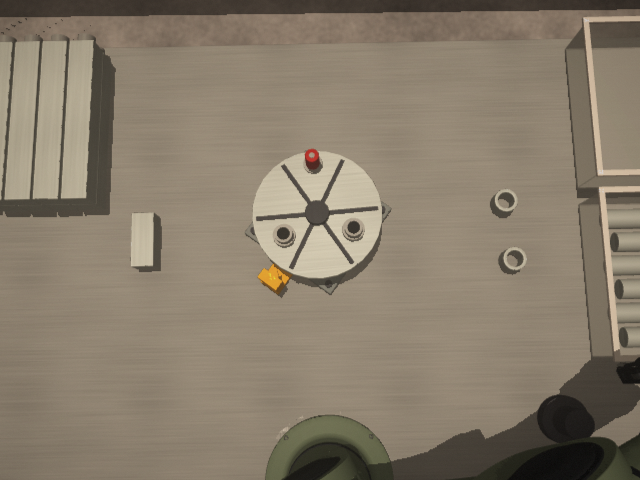

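View pics/side0.png

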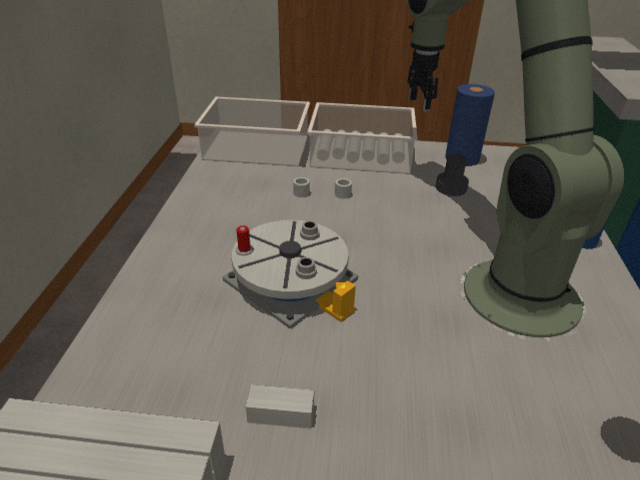

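The top view shows the hub at about (317,212), the red handle top at (312,155), and the yellow pointer at (273,278). The collars are at (506,201) and (514,259) and the offcut at (145,240). The side view agrees with this: handle at (243,230), pointer at (343,300).

```bash
cat > h.py <<'E'
import numpy as np, cv2
from scipy.spatial.transform import Rotation as R
from scipy.optimize import least_squares
from workcell import observe, grab_frame
def ray(f,uv,z):
    K=f["intrinsics"];r=R.from_euler("xyz",f["orientation"]).as_matrix()
    d=r@np.linalg.solve(K,[uv[0],uv[1],1.]);p=np.array(f["position"])
    return (p+d*(z-p[2])/d[2])[:2]
def proj(f,P):
    r=R.from_euler("xyz",f["orientation"]).as_matrix()
    q=(np.atleast_2d(P)-f["position"])@r@np.array(f["intrinsics"]).T
    return q[:,:2]/q[:,2:]
def redmask(c):
    c=c.astype(int); return ((c[:,:,0]>80)&(c[:,:,1]<0.45*c[:,:,0])&(c[:,:,2]<0.45*c[:,:,0])).astype(np.uint8)
def cylmask(f,x,y,z0=.093,z1=.151,rad=.015):
    a=np.linspace(0,2*np.pi,24); P=[[x+rad*np.cos(t),y+rad*np.sin(t),z] for t in a for z in(z0,z1)]
    return cv2.convexHull(proj(f,P).astype(np.float32))
def handle(f,x0):
    """fit cylinder hull bbox+centroid to red blob"""
    m=redmask(f["color"]); ys,xs=np.nonzero(m)
    if len(xs)<40: return None
    obs=np.array([xs.mean(),ys.mean()])
    def res(p):
        M=cv2.moments(cylmask(f,*p)); return np.array([M["m10"],M["m01"]])/M["m00"]-obs
    s=least_squares(res,x0); return s.x,len(xs),cv2.contourArea(cylmask(f,*s.x))
E
python3 - <<'E'
from h import *
for n in("top","side"):
    f=grab_frame(n); c=f["color"].astype(int)
    print(n,observe()["clock"],"handle",handle(f,[.7,0]))
    y=((c[:,:,0]>150)&(c[:,:,2]<60)&(c[:,:,1]>90)); ys,xs=np.nonzero(y); print("yellow",xs.mean(),ys.mean(),xs.min(),xs.max(),ys.min(),ys.max(),len(xs))
    # hub: dark blob near
    u,v=(317,212) if n=="top" else (290,249)
    g=cv2.cvtColor(f["color"],cv2.COLOR_RGB2GRAY)
    # platter: bright ellipse
    hub=(g<75).astype(np.uint8); hub=cv2.morphologyEx(hub,cv2.MORPH_OPEN,np.ones((9,9) if n=="top" else (7,7)))
    k,l,st,ce=cv2.connectedComponentsWithStats(hub)
    for i in range(1,k):
        if np.hypot(*(ce[i]-[u,v]))<15: print("hub",ce[i],st[i],ray(f,ce[i],.104 if n=="top" else .100))
    print("u/v guess",ray(f,(u,v),.104))
    if n=="top": print("pointer",ray(f,(273,278),.08))
    s=3;x0,y0=(u-100,v-75);cr=f["color"][max(0,y0):y0+200,x0:x0+200,::-1]
    cv2.imwrite(f"pics/{n}1.png",cv2.resize(cr,None,fx=3,fy=3,interpolation=cv2.INTER_CUBIC)); print(x0,y0)
    for q in [(506,201),(514,259),(145,240)]:
        if n=="top": print("loose",ray(f,q,.045))
E
```

```text
top 0.15 handle (array([0.67950983, 0.0239665 ]), 111, 268.0721040281933)
yellow 272.6067961165049 276.96844660194176 258 288 264 289 412
u/v guess [0.5617209  0.01410205]
pointer [0.42581868 0.10982595]
217 137
loose [ 0.59177554 -0.40331244]
loose [ 0.46194513 -0.41240877]
loose [0.5187275  0.39486485]
side 0.2 handle (array([0.67496429, 0.02372245]), 218, 328.1058796579018)
yellow 340.9364406779661 290.9025423728813 326 354 281 317 236
hub [289.64827586 249.53103448] [280 242  20  16 290] [0.56178223 0.02404646]
u/v guess [0.5604019  0.02706003]
190 174
```

View pics/top1.png

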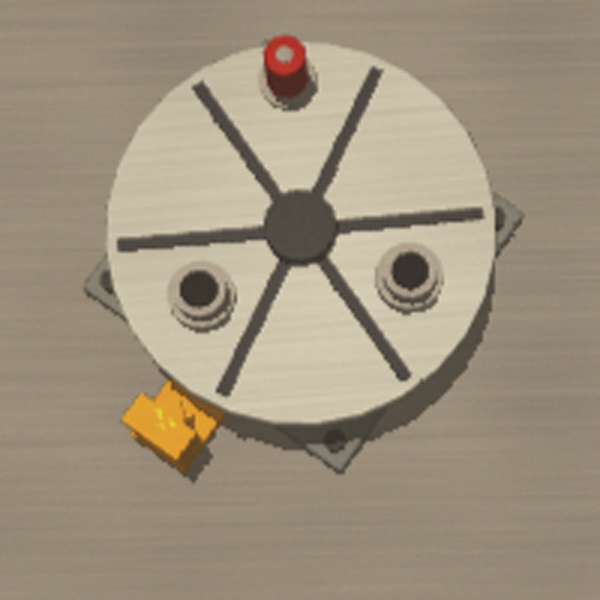

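```bash
cat >> h.py <<'E'
def redmask(c):
    h=cv2.cvtColor(c,cv2.COLOR_RGB2HSV); H,S,V=cv2.split(h)
    m=(((H<6)|(H>170))&(S>120)&(V>40)).astype(np.uint8)
    k,l,st,_=cv2.connectedComponentsWithStats(m)
    if k<2: return m*0
    i=1+np.argmax(st[1:,4]); c=cv2.findContours((l==i).astype(np.uint8),0,2)[0][0]
    return cv2.fillPoly(np.zeros_like(m),[cv2.convexHull(c)],1)
def circ(f,mask,z,rad,x0):
    M=cv2.moments(mask); obs=np.array([M["m10"],M["m01"]])/M["m00"]; a=np.linspace(0,2*np.pi,60)
    def hull(p): return cv2.convexHull(proj(f,np.c_[p[0]+rad*np.cos(a),p[1]+rad*np.sin(a),0*a+z]).astype(np.float32))
    def res(p):
        M=cv2.moments(hull(p)); return np.array([M["m10"],M["m01"]])/M["m00"]-obs
    s=least_squares(res,x0); return s.x,mask.sum(),cv2.contourArea(hull(s.x))
E
python3 - <<'E'
from h import *
for n in("top","side"):
    f=grab_frame(n); c=f["color"]
    print(n,"handle",handle(f,[.7,0]))
    g=cv2.cvtColor(c,cv2.COLOR_RGB2GRAY); u,v=(340,190) if n=="top" else (320,262)
    print(g[v,u], g[300,400])
    for th in (165,175,185):
        m=(g>th).astype(np.uint8); m=cv2.morphologyEx(m,cv2.MORPH_CLOSE,np.ones((7,7)));m=cv2.morphologyEx(m,cv2.MORPH_OPEN,np.ones((5,5)))
        k,l=cv2.connectedComponents(m)
        if not l[v,u]: print("none");continue
        mm=(l==l[v,u]).astype(np.uint8); ct=max(cv2.findContours(mm,0,2)[0],key=cv2.contourArea)
        mm=cv2.fillPoly(mm*0,[cv2.convexHull(ct)],1); print(th,circ(f,mm,.088,.14,[.56,.02]))
E
```

```text
top handle (array([0.67346153, 0.02329551]), 246, 266.89920538221486)
193 139
165 (array([0.55516465, 0.02107658]), np.uint64(13866), 13157.346682726522)
175 (array([0.56293226, 0.01511416]), np.uint64(12885), 13119.929090888589)
185 (array([0.56235627, 0.01523537]), np.uint64(12744), 13122.740955578047)
side handle (array([0.67250024, 0.02446009]), 320, 328.44437115767505)
131 138
none
none
none
```

Request:
move_arm --plan '[[[1, -0.6, 0, 0, 0, 0, 1], [1, -0.6, 0, 0, 0, 0, 1], [1, -0.6, 0, 0, 0, 0, 1], [1, -0.6, 0, 0, 0, 0, 1], [1, -0.6, 0, 0, 0, 0, 1], [1, -0.6, 0, 0, 0, 0, 1], [1, -0.6, 0, 0, 0, 0, 1], [1, -0.6, 0, 0, 0, 0, 1], [1, -0.6, 0, 0, 0, 0, 1], [1, -0.6, 0, 0, 0, 0, 1]]]' --grip_force 20

```text
clock: 1.3
position: [0.3862, -0.3815, 0.25]
tool_rot: [3.142, -0.0, 0.413]
force: [-0.2, -0.6, 0.0]
grip_width: 0.0857
finger_force: 0.0
```

Run:
```python
from h import *
f=grab_frame("top"); C=np.array([.5626,.0152])
for q,z in [((391.3,208),.01),((245.3,233),.01),((330.3,294.3),.01),((272.6,277),.07)]:
    p=ray(f,q,z)-C; print(np.hypot(*p),np.degrees(np.arctan2(p[1],p[0])))
print(np.round(observe()["position"],4),observe()["clock"],np.round(observe()["tool_rot"],3))
c=grab_frame("side")["color"]; cv2.imwrite("pics/s2.png",cv2.resize(c[200:350,190:390,::-1],None,fx=4,fy=4,interpolation=cv2.INTER_CUBIC))
```

```text
0.1696775549180011 -81.22214751270981
0.1658445683468231 98.92978471927869
0.16958548424041958 -171.24794297136629
0.16470093275564487 144.15596034601901
[ 0.3888 -0.3783  0.25  ] 1.35 [-3.141e+00 -2.000e-03  4.160e-01]
```

View pics/s2.png

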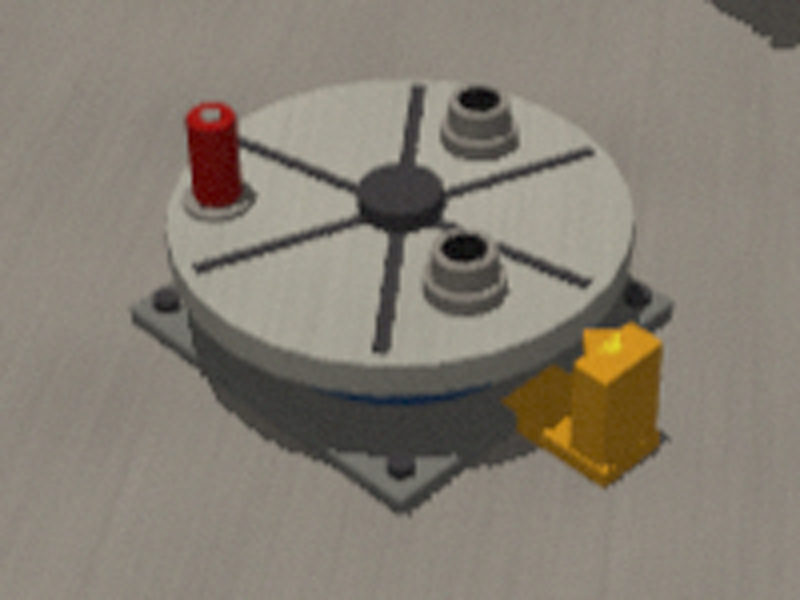

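The side crop shows the handle at the far left, two collars on the platter, and the pointer at lower right, well clear of the tool path. Next I go over the handle.

Request:
move_arm --plan '[[[1, -0.6, 0.1, 0, 0, 0, 1], [1, -0.6, 0.1, 0, 0, 0, 1], [1, -0.6, 0.1, 0, 0, 0, 1], [1, -0.6, 0.1, 0, 0, 0, 1], [1, -0.6, 0.1, 0, 0, 0, 1], [1, -0.6, 0.1, 0, 0, 0, 1], [1, -0.6, 0.1, 0, 0, 0, 1], [1, -0.6, 0.1, 0, 0, 0, 1], [1, -0.6, 0.1, 0, 0, 0, 1], [1, -0.6, 0.1, 0, 0, 0, 1]]]'

```text
clock: 2.4
position: [0.5212, -0.1921, 0.2299]
tool_rot: [3.141, 0.0, 0.412]
force: [-0.4, 0.1, 0.1]
grip_width: 0.0855
finger_force: 0.0
```

Request:
move_arm --plan '[[[1, -0.6, 0.2, 0, 0, 0, 1], [1, -0.6, 0.2, 0, 0, 0, 1], [1, -0.6, 0.2, 0, 0, 0, 1], [1, -0.6, 0.2, 0, 0, 0, 1], [1, -0.6, 0.2, 0, 0, 0, 1], [1, -0.6, 0.2, 0, 0, 0, 1], [1, -0.6, 0.2, 0, 0, 0, 1], [1, -0.6, 0.2, 0, 0, 0, 1], [1, -0.6, 0.2, 0, 0, 0, 1], [0.5, -0.3, 0, 0, 0, 0, 1]]]'

```text
clock: 3.4
position: [0.6497, -0.0102, 0.1933]
tool_rot: [-3.141, 0.0, 0.414]
force: [-0.9, 0.3, -0.7]
grip_width: 0.0856
finger_force: 0.0
```

Run:
```python
from h import *
s=observe(); print(s["clock"],np.round(s["position"],4),np.round(s["tool_rot"],4))
f=grab_frame("side"); print(handle(f,[.67,.02]))
f=grab_frame("top"); print(handle(f,[.67,.02]))
s=observe(); print(s["clock"],np.round(s["position"],4),np.round(s["tool_rot"],4))
y=s["tool_rot"][2]; c,n=np.cos(y),np.sin(y); d=np.array([.673,.0238])-s["position"][:2]
print("tool units",(c*d[0]+n*d[1])/.02,(n*d[0]-c*d[1])/.02)
```

```text
3.4 [ 0.6497 -0.0102  0.1933] [-3.1408e+00  5.0000e-04  4.1400e-01]
(array([0.67243526, 0.02460714]), 319, 328.5045361209195)
None
3.5 [ 0.6495 -0.0107  0.1937] [-3.1411e+00  1.0000e-04  4.1420e-01]
tool units 1.7695986739412406 -1.1047968201773803
```

Request:
move_arm --plan '[[[0.6, -0.4, 0, 0, 0, 0, 1], [0.6, -0.4, 0, 0, 0, 0, 1], [0.57, -0.3, 0.2, 0, 0, 0, 1], [0, 0, 0.8, 0, 0, 0, 1], [0, 0, 0.8, 0, 0, 0, 1], [0, 0, 0.8, 0, 0, 0, 1], [0, 0, 0.5, 0, 0, 0, 1], [0, 0, 0, 0, 0, 0, 0], [0, 0, 0, 0, 0, 0, -1], [0, 0, 0, 0, 0, 0, -1]]]' --grip_force 20

```text
clock: 4.5
position: [0.6731, 0.0227, 0.1327]
tool_rot: [3.141, -0.001, 0.413]
force: [-0.9, 0.3, 0.1]
grip_width: 0.044
finger_force: 0.0
```

Request:
move_arm --plan '[[[0, 0, 0, 0, 0, 0, -1], [0, 0, 0, 0, 0, 0, -1], [0, 0, 0, 0, 0, 0, -1], [0, 0, 0, 0, 0, 0, -1], [0, 0, 0, 0, 0, 0, -1], [0, 0, 0, 0, 0, 0, -1], [0, 0, 0, 0, 0, 0, -1], [0, 0, 0, 0, 0, 0, -1], [0, 0, 0, 0, 0, 0, -1], [0, 0, 0, 0, 0, 0, -1]]]'

```text
clock: 5.5
position: [0.673, 0.0228, 0.1328]
tool_rot: [3.141, -0.001, 0.413]
force: [-2.2, 0.5, 6.3]
grip_width: 0.0292
finger_force: 20.1
```

```bash
cat >> h.py <<'E'
C=np.array([.5626,.0152]); RH=.11; PARK=np.radians(143.9)
def rows(cmd,yaw,ang,z,rad=RH):
    """cmd: commanded xyz now; ang: handle angles at row ends; z: list. returns tool rows and final cmd"""
    c,n=np.cos(yaw),np.sin(yaw); cmd=np.array(cmd,float); out=[]
    for a,zz in zip(ang,z):
        t=np.r_[C+rad*np.array([np.cos(a),np.sin(a)]),zz]; d=t-cmd
        u=np.round(np.array([c*d[0]+n*d[1],n*d[0]-c*d[1],-d[2]])/.02,2); out.append(u.tolist())
        w=u*.02; cmd+=[c*w[0]+n*w[1],n*w[0]-c*w[1],-w[2]]
    for o in out: print(o)
    print("end",np.round(cmd,4)); return cmd
E
python3 - <<'E'
from h import *
s=observe(); print(s["clock"],np.round(s["position"],4),np.round(s["tool_rot"],4),s["force"])
f=grab_frame("side"); h=handle(f,[.67,.02]);print(h)
p=s["position"]; a0=np.arctan2(*(h[0]-C)[::-1]); print(np.degrees(a0), np.hypot(*(p[:2]-C)),np.degrees(np.arctan2(*(p[:2]-C)[::-1])))
a0=np.arctan2(*(p[:2]-C)[::-1])
# ramp to 1.25 rad/s over 1.0s then constant
t=.1*np.arange(1,21); th=np.where(t<1,.625*t**2,.625+1.25*(t-1)); rows(p,s["tool_rot"][2],a0+th,[p[2]]*20)
E
```

```text
5.5 [0.673  0.0228 0.1328] [ 3.1413e+00 -7.0000e-04  4.1270e-01] [-2.23108125  0.45586755  6.25868543]
(array([0.67201503, 0.03795185]), 194, 333.9475304740481)
11.746731407775245 0.11062609328762682 3.9365863250405044
[-0.02, -0.04, -0.0]
[0.04, -0.1, -0.0]
[0.05, -0.16, -0.0]
[0.06, -0.24, -0.0]
[0.07, -0.3, -0.0]
[0.05, -0.37, -0.0]
[0.04, -0.45, -0.0]
[-0.01, -0.51, -0.0]
[-0.06, -0.58, -0.0]
[-0.14, -0.64, -0.0]
[-0.23, -0.65, -0.0]
[-0.31, -0.61, -0.0]
[-0.39, -0.57, -0.0]
[-0.45, -0.52, -0.0]
[-0.51, -0.45, -0.0]
[-0.57, -0.39, -0.0]
[-0.61, -0.32, -0.0]
[-0.65, -0.24, -0.0]
[-0.66, -0.15, -0.0]
[-0.69, -0.07, -0.0]
end [0.5225 0.1176 0.1328]
```

Request:
move_arm --plan '[[[0.02, -0.04, 0, 0, 0, 0, -1], [0.03, -0.1, 0, 0, 0, 0, -1], [0.04, -0.16, 0, 0, 0, 0, -1], [0.05, -0.24, 0, 0, 0, 0, -1], [0.05, -0.3, 0, 0, 0, 0, -1], [0.05, -0.37, 0, 0, 0, 0, -1], [0.03, -0.45, 0, 0, 0, 0, -1], [-0.01, -0.51, 0, 0, 0, 0, -1], [-0.06, -0.58, 0, 0, 0, 0, -1], [-0.14, -0.64, 0, 0, 0, 0, -1]]]'

```text
clock: 6.55
position: [0.6473, 0.0864, 0.1328]
tool_rot: [3.141, -0.002, 0.413]
force: [-0.4, -0.1, 8.9]
grip_width: 0.0296
finger_force: 20.4
```

Run:
```python
from h import *
s=observe(); p=s["position"]; print(s["clock"],np.round(p,4),np.round(s["tool_rot"],4),np.round(s["force"],1),s["grip_width"])
print(np.hypot(*(p[:2]-C)),np.degrees(np.arctan2(*(p[:2]-C)[::-1])))
yaw=.413;c,n=np.cos(yaw),np.sin(yaw); u=.02*np.array([.06,-3.39]); cmd=np.array([.673+c*u[0]+n*u[1],.0228+n*u[0]-c*u[1],.1328])
a=np.arctan2(*(cmd[:2]-C)[::-1]); print("cmd",cmd,np.degrees(a))
rows(cmd,yaw,a+.125*np.arange(1,11),[.1328]*8+[.145,.16])
```

```text
6.55 [0.6473 0.0864 0.1328] [ 3.1415e+00 -2.3000e-03  4.1290e-01] [-0.4 -0.1  8.9] 0.02962843146874889
0.11064353110019659 40.08377921710166
cmd [0.64688697 0.08538107 0.1328    ] 39.78226377723074
[-0.22, -0.65, -0.0]
[-0.31, -0.61, -0.0]
[-0.38, -0.57, -0.0]
[-0.45, -0.52, -0.0]
[-0.52, -0.46, -0.0]
[-0.56, -0.39, -0.0]
[-0.61, -0.31, -0.0]
[-0.65, -0.24, -0.0]
[-0.67, -0.15, -0.61]
[-0.68, -0.07, -0.75]
end [0.5225 0.1176 0.16  ]
```

Request:
move_arm --plan '[[[-0.22, -0.65, 0, 0, 0, 0, -1], [-0.31, -0.61, 0, 0, 0, 0, -1], [-0.38, -0.57, 0, 0, 0, 0, 1], [-0.45, -0.52, 0, 0, 0, 0, 1], [-0.52, -0.46, 0, 0, 0, 0, 1], [-0.56, -0.39, 0, 0, 0, 0, 1], [-0.61, -0.31, 0, 0, 0, 0, 1], [-0.65, -0.24, 0, 0, 0, 0, 1], [-0.67, -0.15, -0.6, 0, 0, 0, 1], [-0.68, -0.07, -0.7, 0, 0, 0, 1]]]'

```text
clock: 7.55
position: [0.5209, 0.1178, 0.1578]
tool_rot: [-3.141, 0.002, 0.413]
force: [-0.1, 0.5, 0.5]
grip_width: 0.0852
finger_force: 0.0
```

```bash
cat >> h.py <<'E'
import json,os
def track(cmdz,w=None,n=10,zs=None,tau=12.,lead=0.):
    """measure handle with side cam, log, predict next 10 rows. picture is at the moment of the call begin; then +0.05 s"""
    s0=observe(); f=grab_frame("side"); s=observe(); m=handle(f,[.56,.02])
    if m is None: print("no handle"); return
    p=m[0]-C; a=np.arctan2(p[1],p[0]); L=json.load(open("log.json")) if os.path.exists("log.json") else []
    if L: a+=2*np.pi*np.round((L[-1][1]+L[-1][2]*(s0["clock"]-L[-1][0])-a)/2/np.pi)
    if L and w is None: w=(a-L[-1][1])/(s0["clock"]-L[-1][0]); w*=np.exp(-(s0["clock"]-L[-1][0])/2/tau)
    L.append([s0["clock"],a,w]); json.dump(L,open("log.json","w"))
    tp=s0["position"]; print("t",s0["clock"],"handle",np.round(m[0],4),"r",round(float(np.hypot(*p)),4),m[1:],"ang",round(float(np.degrees(a)),1),"w",round(float(w),3),"tcp err mm",np.round((tp[:2]-m[0])*1e3,1),"z",round(tp[2],3),"grip",round(s0["grip_width"],3))
    print("tcp ang",np.degrees(np.arctan2(*(tp[:2]-C)[::-1])),"r",np.hypot(*(tp[:2]-C)),"force",np.round(s0["force"],1))
    dt=s["clock"]-s0["clock"]; t=dt+.1*np.arange(1,n+1)+lead
    ang=a+w*tau*(1-np.exp(-t/tau)); tp=np.array(s["position"])
    rows(tp,s["tool_rot"][2],ang,zs if zs is not None else [cmdz]*n); print("final ang",np.degrees(ang[-1]),"w end",w*np.exp(-t[-1]/tau))
E
python3 - <<'E'
from h import *
track(.19,w=1.25,zs=[.175]+[.19]*9)
E
```

```text
t 7.55 handle [0.5265 0.1227] r 0.1134 (312, 374.6908459523693) ang 108.6 w 1.25 tcp err mm [-5.6 -5. ] z 0.158 grip 0.085
tcp ang 112.13067891370383 r 0.11073636327948722 force [-0.1  0.5  0.5]
[-0.64, 0.05, -0.75]
[-0.66, 0.11, -0.75]
[-0.65, 0.18, -0.0]
[-0.61, 0.26, -0.0]
[-0.57, 0.33, -0.0]
[-0.52, 0.39, -0.0]
[-0.47, 0.45, -0.0]
[-0.41, 0.5, -0.0]
[-0.35, 0.53, -0.0]
[-0.28, 0.57, -0.0]
end [0.4527 0.0141 0.19  ]
final ang 180.56478340336503 w end 1.145273589563597
```

Request:
move_arm --plan '[[[-0.64, 0.05, -0.75, 0, 0, 0, 1], [-0.66, 0.11, -0.75, 0, 0, 0, 1], [-0.65, 0.18, 0, 0, 0, 0, 1], [-0.61, 0.26, 0, 0, 0, 0, 1], [-0.57, 0.33, 0, 0, 0, 0, 1], [-0.52, 0.39, 0, 0, 0, 0, 1], [-0.47, 0.45, 0, 0, 0, 0, 1], [-0.41, 0.5, 0, 0, 0, 0, 1], [-0.35, 0.53, 0, 0, 0, 0, 1], [-0.28, 0.57, 0, 0, 0, 0, 1]]]'

```text
clock: 8.6
position: [0.4547, 0.0133, 0.188]
tool_rot: [3.142, -0.0, 0.413]
force: [-0.3, -0.5, 0.1]
grip_width: 0.0857
finger_force: 0.0
```

```bash
cat >> h.py <<'E'
def handle(f,x0):
    m=redmask(f["color"]); ys,xs=np.nonzero(m)
    if len(xs)<40: return None
    def fit(occ):
        def res(p):
            h=cylmask(f,*p); M=cv2.moments(h); cx,cy=M["m10"]/M["m00"],M["m01"]/M["m00"]
            return np.array([cx-xs.mean(), (h[:,0,1].max()-ys.max()-.5) if occ else cy-ys.mean()])
        return least_squares(res,x0).x
    x=fit(False); A=cv2.contourArea(cylmask(f,*x))
    if len(xs)<.93*A: x=fit(True)
    return x,len(xs),A
E
python3 - <<'E'
from h import *
track(.19)
E
```

```text
t 8.6 handle [0.4528 0.024 ] r 0.1102 (307, 333.6223002113402) ang 175.4 w 1.064 tcp err mm [  1.9 -10.7] z 0.188 grip 0.086
tcp ang -178.9908126471524 r 0.10792122240513419 force [-0.3 -0.5  0.1]
[-0.18, 0.19, -0.1]
[-0.15, 0.55, -0.0]
[-0.1, 0.56, -0.0]
[-0.04, 0.57, -0.0]
[0.01, 0.56, -0.0]
[0.08, 0.55, -0.0]
[0.12, 0.53, -0.0]
[0.18, 0.52, -0.0]
[0.23, 0.49, -0.0]
[0.27, 0.47, -0.0]
end [ 0.5022 -0.0768  0.19  ]
final ang 236.71980614557876 w end 0.9748250901047552
```

Request:
move_arm --plan '[[[-0.18, 0.19, 0, 0, 0, 0, 1], [-0.15, 0.55, 0, 0, 0, 0, 1], [-0.1, 0.56, 0, 0, 0, 0, 1], [-0.04, 0.57, 0, 0, 0, 0, 1], [0.01, 0.56, 0, 0, 0, 0, 1], [0.08, 0.55, 0, 0, 0, 0, 1], [0.12, 0.53, 0, 0, 0, 0, 1], [0.18, 0.52, 0, 0, 0, 0, 1], [0.23, 0.49, 0, 0, 0, 0, 1], [0.27, 0.47, 0, 0, 0, 0, 1]]]'

```text
clock: 9.65
position: [0.5033, -0.0742, 0.188]
tool_rot: [-3.142, 0.0, 0.413]
force: [0.2, 0.1, 0.4]
grip_width: 0.0857
finger_force: 0.0
```

Run:
```python
from h import *
track(.19,tau=10)
```

```text
t 9.65 handle [ 0.5067 -0.0395] r 0.0782 (249, 293.9330964770634) ang 224.4 w 0.772 tcp err mm [ -3.4 -34.7] z 0.188 grip 0.086
tcp ang -123.57673927052366 r 0.10724731775067829 force [0.2 0.1 0.4]
[-0.41, -0.44, -0.1]
[0.2, 0.36, 0.0]
[0.23, 0.34, 0.0]
[0.25, 0.32, 0.0]
[0.27, 0.3, 0.0]
[0.29, 0.28, 0.0]
[0.31, 0.25, 0.0]
[0.32, 0.22, 0.0]
[0.33, 0.21, 0.0]
[0.34, 0.17, 0.0]
end [ 0.5596 -0.0948  0.19  ]
final ang 268.47065659751996 w end 0.6950725081467226
```

Run:
```python
from h import *
s=observe();f=grab_frame("side");np.save("f.npy",f["color"]);m=redmask(f["color"]); print(s["clock"],s["position"],handle(f,[.5,-.07]))
p=proj(f,[[*s["position"][:2],.12]])[0].astype(int); print(p); x,y=p-[50,38]
c=f["color"][y:y+75,x:x+100,::-1].copy(); cv2.imwrite("pics/s3.png",cv2.resize(np.hstack([c,cv2.merge([m[y:y+75,x:x+100]*255]*3)]),None,fx=4,fy=4,interpolation=cv2.INTER_NEAREST)); print(x,y)
```

```text
9.7 [ 0.50443922 -0.07501491  0.18800014] (array([ 0.51241506, -0.06274715]), 258, 292.80949317105114)
[318 221]
268 183
```

View pics/s3.png

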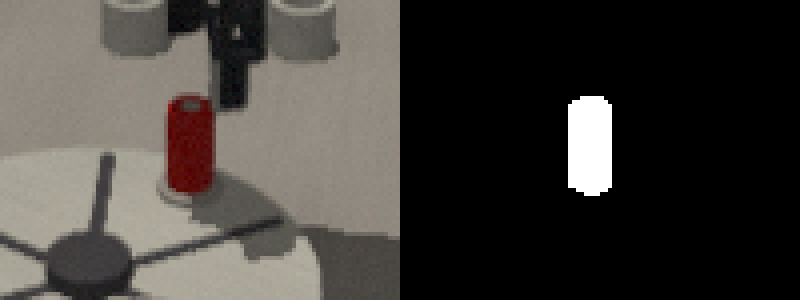

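The crop shows the handle at about u=315.5, rows 207–231, between the fingers and slightly ahead of them. Switching to a fit constrained to the 110 mm circle.

```bash
cat >> h.py <<'E'
def angfit(f,a0):
    m=redmask(f["color"]); ys,xs=np.nonzero(m)
    if len(xs)<40: return None
    def res(a):
        h=cylmask(f,*(C+RH*np.array([np.cos(a[0]),np.sin(a[0])]))); M=cv2.moments(h); cx,cy=M["m10"]/M["m00"],M["m01"]/M["m00"]
        b=h[:,0,1].max()-.5-ys.max(); return np.array([cx-xs.mean(),.5*b if len(xs)<.8*M["m00"] else .5*(cy-ys.mean())])
    s=least_squares(res,[a0]); return s.x[0],s.fun,len(xs)
def track(z=.19,tau=12.,n=10,frame=None,t0=None,zs=None,w=None,lead=0.):
    L=json.load(open("log.json"))
    if frame is None:
        s0=observe(); f=grab_frame("side"); t0=s0["clock"]; np.save("f.npy",f["color"])
    else: f=frame; s0=observe()
    s=observe(); g=L[-1][1]+L[-1][2]*(t0-L[-1][0]); a,r,A=angfit(f,g)
    L.append([t0,a,0]); 
    K=np.array(L[-4:]); 
    if w is None:  # fit decaying motion through recent points
        T=K[:,0]-t0; B=np.c_[np.ones(len(T)),tau*(1-np.exp(-T/tau))]; k=np.linalg.lstsq(B,K[:,1],rcond=None)[0]; w=k[1]; print("fit resid deg",np.round(np.degrees(B@k-K[:,1]),1))
    L[-1][2]=w; json.dump(L,open("log.json","w"))
    hp=C+RH*np.array([np.cos(a),np.sin(a)]); print("t",t0,"ang",round(np.degrees(a),1),"w",round(w,3),"pix res",np.round(r,1),A,"tcp err mm",np.round((np.array(s0["position"])[:2]-hp)*1e3,1),"z",round(s0["position"][2],3))
    t=s["clock"]-t0+.1*np.arange(1,n+1)+lead; ang=a+w*tau*(1-np.exp(-t/tau))
    rows(s["position"],s["tool_rot"][2],ang,zs if zs is not None else [z]*n); print("final ang",np.degrees(ang[-1]),"w end",w*np.exp(-t[-1]/tau))
E
python3 - <<'E'
from h import *
L=json.load(open("log.json"))[:2]; json.dump(L,open("log.json","w"))
import pickle
f=dict(color=np.load("f.npy"),intrinsics=np.array([[510.51653594,0,315.35879724],[0,510.51653594,239.93335183],[0,0,1]]),position=np.array([0.39999891,0.97301955,0.8352393]),orientation=np.array([-2.2044205,-0.01360914,-3.02564833]))
track(frame=f,t0=9.7,tau=14)
E
```

```text
fit resid deg [-0.5  1.1 -0.5]
t 9.7 ang 243.4 w 1.013 pix res [ 0.3 -0.3] 258 tcp err mm [-9.8  8.8] z 0.188
[0.85, 1.2, -0.11]
[0.43, 0.34, 0.0]
[0.46, 0.3, 0.0]
[0.48, 0.24, 0.0]
[0.5, 0.2, 0.0]
[0.51, 0.15, 0.0]
[0.52, 0.1, 0.0]
[0.52, 0.04, 0.0]
[0.53, 0.0, 0.0]
[0.51, -0.05, 0.0]
end [ 0.6211 -0.078   0.1901]
final ang 302.13645637406984 w end 0.939647528231744
```

Request:
move_arm --plan '[[[0.8, 1, -0.1, 0, 0, 0, 1], [0.48, 0.54, 0, 0, 0, 0, 1], [0.46, 0.3, 0, 0, 0, 0, 1], [0.48, 0.24, 0, 0, 0, 0, 1], [0.5, 0.2, 0, 0, 0, 0, 1], [0.51, 0.15, 0, 0, 0, 0, 1], [0.52, 0.1, 0, 0, 0, 0, 1], [0.52, 0.04, 0, 0, 0, 0, 1], [0.53, 0, 0, 0, 0, 0, 1], [0.51, -0.05, 0, 0, 0, 0, 1]]]'

```text
clock: 10.75
position: [0.6208, -0.0767, 0.1899]
tool_rot: [-3.141, 0.0, 0.413]
force: [0.6, 0.4, 1.3]
grip_width: 0.0856
finger_force: 0.0
```

Run:
```python
from h import *
track(tau=14)
```

```text
fit resid deg [-1.1  1.4  0.6 -0.9]
t 10.75 ang 304.4 w 0.951 pix res [-2.4 -0.2] 259 tcp err mm [-3.9 -1.1] z 0.19
[0.88, -0.13, -0.0]
[0.48, -0.19, -0.0]
[0.46, -0.23, -0.0]
[0.43, -0.27, -0.0]
[0.4, -0.31, -0.0]
[0.37, -0.34, -0.0]
[0.33, -0.37, -0.0]
[0.3, -0.39, -0.0]
[0.25, -0.42, -0.0]
[0.22, -0.43, -0.0]
end [0.6725 0.0142 0.1899]
final ang 359.5050220195761 w end 0.8826008799759459
```

Request:
move_arm --plan '[[[0.88, -0.13, 0, 0, 0, 0, 1], [0.48, -0.19, 0, 0, 0, 0, 1], [0.46, -0.23, 0, 0, 0, 0, 1], [0.43, -0.27, 0, 0, 0, 0, 1], [0.4, -0.31, 0, 0, 0, 0, 1], [0.37, -0.34, 0, 0, 0, 0, 1], [0.33, -0.37, 0, 0, 0, 0, 1], [0.3, -0.39, 0, 0, 0, 0, 1], [0.25, -0.42, 0, 0, 0, 0, 1], [0.22, -0.43, 0, 0, 0, 0, 1]]]'

```text
clock: 11.8
position: [0.6708, 0.0132, 0.19]
tool_rot: [-3.142, 0.0, 0.413]
force: [-0.4, 0.8, 0.3]
grip_width: 0.0855
finger_force: 0.0
```

Run:
```python
from h import *
track(tau=14)
```

```text
fit resid deg [ 0.6 -0.2 -1.7  1.2]
t 11.8 ang 356.6 w 0.882 pix res [-0.3 -0.2] 275 tcp err mm [-1.6  4.6] z 0.19
[0.23, -0.33, -0.0]
[0.14, -0.45, -0.0]
[0.1, -0.47, -0.0]
[0.06, -0.47, -0.0]
[0.02, -0.46, -0.0]
[-0.02, -0.47, -0.0]
[-0.06, -0.46, -0.0]
[-0.1, -0.44, -0.0]
[-0.13, -0.44, -0.0]
[-0.17, -0.42, -0.0]
end [0.6365 0.0965 0.19  ]
final ang 407.7004294608859 w end 0.8185601930802694
```

Request:
move_arm --plan '[[[0.23, -0.33, 0, 0, 0, 0, 1], [0.14, -0.45, 0, 0, 0, 0, 1], [0.1, -0.47, 0, 0, 0, 0, 1], [0.06, -0.47, 0, 0, 0, 0, 1], [0.02, -0.46, 0, 0, 0, 0, 1], [-0.02, -0.47, 0, 0, 0, 0, 1], [-0.06, -0.46, 0, 0, 0, 0, 1], [-0.1, -0.44, 0, 0, 0, 0, 1], [-0.13, -0.44, 0, 0, 0, 0, 1], [-0.17, -0.42, 0, 0, 0, 0, 1]]]'

```text
clock: 12.85
position: [0.6362, 0.0942, 0.19]
tool_rot: [-3.142, -0.0, 0.413]
force: [0.5, 0.4, -0.4]
grip_width: 0.0852
finger_force: 0.0
```

Run:
```python
from h import *
track(tau=12)
```

```text
fit resid deg [ 1.5 -1.8 -1.1  1.4]
t 12.85 ang 402.4 w 0.77 pix res [ 0.4 -0.7] 322 tcp err mm [-7.6  4.8] z 0.19
[0.03, -0.13, 0.0]
[-0.19, -0.37, 0.0]
[-0.22, -0.35, 0.0]
[-0.24, -0.34, 0.0]
[-0.26, -0.31, 0.0]
[-0.28, -0.28, 0.0]
[-0.3, -0.27, 0.0]
[-0.32, -0.24, 0.0]
[-0.33, -0.21, 0.0]
[-0.34, -0.19, 0.0]
end [0.5688 0.1251 0.1901]
final ang 446.78454405178445 w end 0.7056023861435464
```

Request:
move_arm --plan '[[[0.02, -0.12, 0, 0, 0, 0, 1], [-0.17, -0.35, 0, 0, 0, 0, 1], [-0.2, -0.33, 0, 0, 0, 0, 1], [-0.22, -0.31, 0, 0, 0, 0, 1], [-0.23, -0.29, 0, 0, 0, 0, 1], [-0.25, -0.27, 0, 0, 0, 0, 1], [-0.27, -0.25, 0, 0, 0, 0, 1], [-0.28, -0.23, 0, 0, 0, 0, 1], [-0.29, -0.21, 0, 0, 0, 0, 1], [-0.3, -0.19, 0, 0, 0, 0, 1]]]'

```text
clock: 13.9
position: [0.5755, 0.1229, 0.19]
tool_rot: [3.142, -0.0, 0.413]
force: [0.6, -0.2, -0.0]
grip_width: 0.0854
finger_force: 0.0
```

Run:
```python
from h import *
track(tau=9)
```

```text
fit resid deg [-0.6  0.2  1.6 -1.2]
t 13.9 ang 447.3 w 0.659 pix res [ 0.4 -0.6] 351 tcp err mm [ 7.7 -2.2] z 0.19
[-0.76, -0.44, 0.0]
[-0.34, -0.12, 0.0]
[-0.34, -0.09, 0.0]
[-0.34, -0.07, 0.0]
[-0.34, -0.05, 0.0]
[-0.33, -0.03, 0.0]
[-0.34, -0.0, 0.0]
[-0.33, 0.01, 0.0]
[-0.33, 0.04, 0.0]
[-0.32, 0.05, 0.0]
end [0.4999 0.1056 0.19  ]
final ang 484.6661741939661 w end 0.5860311394355888
```

Request:
move_arm --plan '[[[-0.76, -0.44, 0, 0, 0, 0, 1], [-0.36, -0.13, 0, 0, 0, 0, 1], [-0.36, -0.1, 0, 0, 0, 0, 1], [-0.36, -0.07, 0, 0, 0, 0, 1], [-0.36, -0.05, 0, 0, 0, 0, 1], [-0.35, -0.02, 0, 0, 0, 0, 1], [-0.35, 0.01, 0, 0, 0, 0, 1], [-0.35, 0.03, 0, 0, 0, 0, 1], [-0.34, 0.05, 0, 0, 0, 0, 1], [-0.33, 0.07, 0, 0, 0, 0, 1]]]'

```text
clock: 14.95
position: [0.4986, 0.1029, 0.19]
tool_rot: [3.142, -0.0, 0.413]
force: [0.2, -0.4, -0.3]
grip_width: 0.0853
finger_force: 0.0
```

Run:
```python
from h import *
track(tau=9)
```

```text
fit resid deg [-1.3  1.8  0.5 -1.1]
t 14.95 ang 487.7 w 0.608 pix res [-0.1 -0.5] 320 tcp err mm [3.2 0.6] z 0.19
[-0.59, 0.09, -0.0]
[-0.31, 0.12, -0.0]
[-0.29, 0.13, -0.0]
[-0.28, 0.15, -0.0]
[-0.28, 0.16, -0.0]
[-0.25, 0.18, -0.0]
[-0.25, 0.18, -0.0]
[-0.23, 0.2, -0.0]
[-0.22, 0.21, -0.0]
[-0.2, 0.22, -0.0]
end [0.4579 0.0489 0.19  ]
final ang 522.1722652515175 w end 0.5408408856406638
```

Request:
move_arm --plan '[[[-0.6, 0.1, 0, 0, 0, 0, 1], [-0.32, 0.12, 0, 0, 0, 0, 1], [-0.31, 0.14, 0, 0, 0, 0, 1], [-0.29, 0.16, 0, 0, 0, 0, 1], [-0.29, 0.17, 0, 0, 0, 0, 1], [-0.26, 0.19, 0, 0, 0, 0, 1], [-0.26, 0.19, 0, 0, 0, 0, 1], [-0.24, 0.21, 0, 0, 0, 0, 1], [-0.23, 0.22, 0, 0, 0, 0, 1], [-0.21, 0.23, 0, 0, 0, 0, 1]]]'

```text
clock: 16.0
position: [0.4577, 0.0469, 0.19]
tool_rot: [3.142, -0.0, 0.413]
force: [-0.2, -0.0, -0.3]
grip_width: 0.0854
finger_force: 0.0
```

Run:
```python
from h import *
track(tau=10,zs=[.19]*5+[.18,.17,.155,.143,.133])
```

```text
fit resid deg [ 0.1 -0.  -0.2  0.1]
t 16.0 ang 523.6 w 0.572 pix res [-0.2 -0.2] 311 tcp err mm [0.6 0.7] z 0.19
[-0.3, 0.36, -0.0]
[-0.17, 0.25, -0.0]
[-0.15, 0.27, -0.0]
[-0.14, 0.26, -0.0]
[-0.12, 0.28, -0.0]
[-0.1, 0.27, 0.5]
[-0.09, 0.28, 0.5]
[-0.08, 0.28, 0.75]
[-0.06, 0.28, 0.6]
[-0.04, 0.29, 0.5]
end [ 0.4571 -0.0157  0.133 ]
final ang 556.2631446539845 w end 0.5145924313218072
```

Request:
move_arm --plan '[[[-0.3, 0.36, 0, 0, 0, 0, 1], [-0.17, 0.25, 0, 0, 0, 0, 1], [-0.15, 0.27, 0, 0, 0, 0, 1], [-0.14, 0.26, 0, 0, 0, 0, 1], [-0.12, 0.28, 0, 0, 0, 0, 1], [-0.1, 0.27, 0.5, 0, 0, 0, 1], [-0.09, 0.28, 0.5, 0, 0, 0, 1], [-0.08, 0.28, 0.75, 0, 0, 0, 1], [-0.06, 0.28, 0.6, 0, 0, 0, 1], [-0.04, 0.29, 0.5, 0, 0, 0, 1]]]'

```text
clock: 17.05
position: [0.4573, -0.0147, 0.1316]
tool_rot: [-3.141, 0.001, 0.413]
force: [-1.1, -0.2, -0.1]
grip_width: 0.0858
finger_force: 0.0
```

Run:
```python
from h import *
track(tau=10,zs=[.133]*10)
```

```text
fit resid deg [-1.3  0.7  2.9 -2.3]
t 17.05 ang 563.2 w 0.542 pix res [ 1.1 -0.8] 207 tcp err mm [-4.2 13.5] z 0.132
[-0.03, 1.11, -0.12]
[0.03, 0.29, 0.0]
[0.04, 0.29, 0.0]
[0.06, 0.28, 0.0]
[0.07, 0.27, 0.0]
[0.09, 0.27, 0.0]
[0.09, 0.26, 0.0]
[0.11, 0.25, 0.0]
[0.12, 0.25, 0.0]
[0.14, 0.23, 0.0]
end [ 0.4983 -0.0739  0.133 ]
final ang 594.1628214877093 w end 0.48786608312117086
```

The last fit used a handle mostly hidden by the fingers (207 px), so I keep the predicted motion and close on it.

Request:
move_arm --plan '[[[-0.03, 0.43, 0, 0, 0, 0, -1], [-0.02, 0.28, 0, 0, 0, 0, -1], [0, 0.28, 0, 0, 0, 0, -1], [0.01, 0.28, 0, 0, 0, 0, -1], [0.02, 0.27, 0, 0, 0, 0, -1], [0.04, 0.27, 0, 0, 0, 0, -1], [0.05, 0.26, 0, 0, 0, 0, -1], [0.06, 0.26, 0, 0, 0, 0, -1], [0.08, 0.25, 0, 0, 0, 0, -1], [0.09, 0.24, 0, 0, 0, 0, -1]]]' --grip_force 20

```text
clock: 18.1
position: [0.487, -0.0635, 0.1338]
tool_rot: [3.141, -0.003, 0.413]
force: [2.9, 3.5, 5.5]
grip_width: 0.0292
finger_force: 20.4
```

Run:
```python
from h import *
s=observe(); p=np.array(s["position"]); a=np.arctan2(*(p[:2]-C)[::-1]); print(s["clock"],p,np.degrees(a)%360,np.hypot(*(p[:2]-C)),s["grip_width"],s["finger_force"],np.round(s["force"],1))
# continue CCW to PARK: trapezoid, start .45 rad/s
D=(PARK-a)%(2*np.pi); print(np.degrees(D)); w0,w1,ac=.45,.9,1.0
t=0;x=0;w=w0;th=[]
while x<D-1e-4 and len(th)<90:
    w=min(w+ac*.1,w1,max(np.sqrt(2*.6*max(D-x,0)),.03)); x=min(x+w*.1,D); th.append(x)
th+= [D]*(-len(th)%10); print(len(th)); rows(p,s["tool_rot"][2],a+np.array(th),[p[2]]*len(th))
```

```text
18.1 [ 0.48700414 -0.06346643  0.13381938] 226.14031457376478 0.1091015125637767 0.029245920506340853 20.446084204595536 [2.9 3.5 5.5]
277.7596854262352
70
[0.08, 0.29, -0.0]
[0.17, 0.32, -0.0]
[0.21, 0.35, -0.0]
[0.28, 0.38, -0.0]
[0.32, 0.37, -0.0]
[0.36, 0.34, -0.0]
[0.39, 0.31, -0.0]
[0.41, 0.28, -0.0]
[0.44, 0.23, -0.0]
[0.45, 0.19, -0.0]
[0.47, 0.16, -0.0]
[0.48, 0.11, -0.0]
[0.49, 0.06, -0.0]
[0.5, 0.02, -0.0]
[0.49, -0.02, -0.0]
[0.49, -0.07, -0.0]
[0.49, -0.11, -0.0]
[0.47, -0.15, -0.0]
[0.45, -0.2, -0.0]
[0.44, -0.23, -0.0]
[0.41, -0.28, -0.0]
[0.38, -0.31, -0.0]
[0.36, -0.34, -0.0]
[0.32, -0.37, -0.0]
[0.29, -0.4, -0.0]
[0.26, -0.43, -0.0]
[0.21, -0.45, -0.0]
[0.17, -0.46, -0.0]
[0.13, -0.48, -0.0]
[0.08, -0.49, -0.0]
[0.05, -0.49, -0.0]
[-0.01, -0.49, -0.0]
[-0.04, -0.5, -0.0]
[-0.09, -0.48, -0.0]
[-0.14, -0.48, -0.0]
[-0.18, -0.46, -0.0]
[-0.21, -0.45, -0.0]
[-0.26, -0.42, -0.0]
[-0.29, -0.4, -0.0]
[-0.33, -0.37, -0.0]
[-0.36, -0.34, -0.0]
[-0.39, -0.3, -0.0]
[-0.42, -0.27, -0.0]
[-0.44, -0.23, -0.0]
[-0.45, -0.19, -0.0]
[-0.47, -0.15, -0.0]
[-0.49, -0.11, -0.0]
[-0.49, -0.06, -0.0]
[-0.47, -0.02, -0.0]
[-0.43, 0.02, -0.0]
[-0.4, 0.05, -0.0]
[-0.36, 0.07, -0.0]
[-0.32, 0.09, -0.0]
[-0.29, 0.09, -0.0]
[-0.24, 0.09, -0.0]
[-0.21, 0.09, -0.0]
[-0.17, 0.08, -0.0]
[-0.14, 0.07, -0.0]
[-0.1, 0.06, -0.0]
[-0.07, 0.04, -0.0]
[-0.01, 0.0, -0.0]
[0.0, 0.0, -0.0]
[0.0, 0.0, -0.0]
[0.0, 0.0, -0.0]
[0.0, 0.0, -0.0]
[0.0, 0.0, -0.0]
[0.0, 0.0, -0.0]
[0.0, 0.0, -0.0]
[0.0, 0.0, -0.0]
[0.0, 0.0, -0.0]
end [0.4737 0.0801 0.1338]
```

Caught: the grip reads 20 N while the platter is still turning. Parking is 82° away clockwise, so I go back slowly under grip.

Run:
```python
from h import *
s=observe(); p=np.array(s["position"]); a=np.arctan2(*(p[:2]-C)[::-1]); D=(PARK-a)%(2*np.pi)-2*np.pi
# quintic from w0=.45 to rest in 2.9 s
T=2.9; A=np.array([[T**3,T**4,T**5],[3*T**2,4*T**3,5*T**4],[6*T,12*T**2,20*T**3]]); w0=.4
k=np.linalg.solve(A,[D-w0*T,-w0,0]); t=np.minimum(.1*np.arange(1,31),T); x=w0*t+k[0]*t**3+k[1]*t**4+k[2]*t**5
print("max w",np.abs(np.diff(x)).max()*10); rows(p,s["tool_rot"][2],a+x,[.1335]*30)
```

```text
max w 1.1103024296574737
[0.04, 0.21, 0.02]
[0.09, 0.18, -0.0]
[0.06, 0.12, -0.0]
[0.04, 0.07, -0.0]
[0.01, 0.01, -0.0]
[-0.04, -0.06, -0.0]
[-0.07, -0.14, -0.0]
[-0.1, -0.21, -0.0]
[-0.12, -0.3, -0.0]
[-0.13, -0.37, -0.0]
[-0.12, -0.44, -0.0]
[-0.08, -0.5, -0.0]
[-0.04, -0.56, -0.0]
[0.02, -0.59, -0.0]
[0.09, -0.6, -0.0]
[0.15, -0.59, -0.0]
[0.22, -0.56, -0.0]
[0.26, -0.51, -0.0]
[0.3, -0.46, -0.0]
[0.31, -0.39, -0.0]
[0.31, -0.33, -0.0]
[0.28, -0.26, -0.0]
[0.25, -0.2, -0.0]
[0.2, -0.14, -0.0]
[0.15, -0.1, -0.0]
[0.11, -0.07, -0.0]
[0.05, -0.03, -0.0]
[0.03, -0.02, -0.0]
[0.0, 0.0, -0.0]
[0.0, 0.0, -0.0]
end [0.4737 0.0801 0.1334]
```

Request:
move_arm --plan '[[[0.06, 0.21, 0, 0, 0, 0, -1], [0.07, 0.18, 0, 0, 0, 0, -1], [0.06, 0.12, 0, 0, 0, 0, -1], [0.04, 0.07, 0, 0, 0, 0, -1], [0.01, 0.01, 0, 0, 0, 0, -1], [-0.04, -0.06, 0, 0, 0, 0, -1], [-0.07, -0.14, 0, 0, 0, 0, -1], [-0.1, -0.21, 0, 0, 0, 0, -1], [-0.12, -0.3, 0, 0, 0, 0, -1], [-0.13, -0.37, 0, 0, 0, 0, -1]]]'

```text
clock: 19.1
position: [0.4794, -0.0556, 0.1339]
tool_rot: [3.141, -0.004, 0.413]
force: [7.4, 7.3, 1.9]
grip_width: 0.0297
finger_force: 20.2
```

Request:
move_arm --plan '[[[-0.12, -0.44, 0, 0, 0, 0, -1], [-0.08, -0.5, 0, 0, 0, 0, -1], [-0.04, -0.56, 0, 0, 0, 0, -1], [0.02, -0.59, 0, 0, 0, 0, -1], [0.09, -0.6, 0, 0, 0, 0, -1], [0.15, -0.59, 0, 0, 0, 0, -1], [0.22, -0.56, 0, 0, 0, 0, -1], [0.26, -0.51, 0, 0, 0, 0, -1], [0.3, -0.46, 0, 0, 0, 0, -1], [0.31, -0.39, 0, 0, 0, 0, -1]]]'

```text
clock: 20.1
position: [0.4583, 0.0484, 0.1339]
tool_rot: [3.141, -0.004, 0.413]
force: [9.1, -3.3, 0.5]
grip_width: 0.0294
finger_force: 20.5
```

Request:
move_arm --plan '[[[0.31, -0.33, 0, 0, 0, 0, -1], [0.28, -0.26, 0, 0, 0, 0, -1], [0.25, -0.2, 0, 0, 0, 0, -1], [0.2, -0.14, 0, 0, 0, 0, -1], [0.15, -0.1, 0, 0, 0, 0, -1], [0.11, -0.07, 0, 0, 0, 0, -1], [0.05, -0.03, 0, 0, 0, 0, -1], [0.03, -0.02, 0, 0, 0, 0, -1], [0, 0, 0, 0, 0, 0, -1], [0, 0, 0, 0, 0, 0, -1]]]'

```text
clock: 21.1
position: [0.4739, 0.0796, 0.1338]
tool_rot: [3.141, -0.003, 0.412]
force: [5.5, -3.9, 5.1]
grip_width: 0.0294
finger_force: 20.8
```

Run:
```python
from h import *
s=observe(); p=np.array(s["position"]); a=np.arctan2(*(p[:2]-C)[::-1]); print(s["clock"],p,np.degrees(a)%360,np.hypot(*(p[:2]-C)),s["grip_width"],np.round(s["force"],1))
f=grab_frame("side"); m=angfit(f,a); print(np.degrees(m[0]),m)
```

```text
21.1 [0.47386413 0.07959411 0.13384524] 144.03224446612984 0.10963875161461954 0.02937550416970069 [ 5.5 -3.9  5.1]
142.74173595668086 (np.float64(2.491313272456459), array([0.96318642, 0.56439209]), 243)
```

Request:
move_arm --plan '[[[0, 0, 0, 0, 0, 0, -0.1], [0, 0, 0, 0, 0, 0, 0.1], [0, 0, 0, 0, 0, 0, 1], [0, 0, 0, 0, 0, 0, 1], [0, 0, 0, 0, 0, 0, 1], [0, 0, 0, 0, 0, 0, 1], [0, 0, -0.5, 0, 0, 0, 1], [0, 0, -1, 0, 0, 0, 1], [0, 0, -1, 0, 0, 0, 1], [0, 0, -1, 0, 0, 0, 1]]]'

```text
clock: 22.15
position: [0.4723, 0.0801, 0.2045]
tool_rot: [-3.142, -0.0, 0.413]
force: [-1.3, 1.1, -0.3]
grip_width: 0.0856
finger_force: 0.0
```

Request:
move_arm --plan '[[[0, 0, -1, 0, 0, 0, 1], [0, 0, -1, 0, 0, 0, 1], [0, 0, -0.5, 0, 0, 0, 1], [0, 0, 0, 0, 0, 0, 1], [0, 0, 0, 0, 0, 0, 1], [0, 0, 0, 0, 0, 0, 1], [0, 0, 0, 0, 0, 0, 1], [0, 0, 0, 0, 0, 0, 1], [0, 0, 0, 0, 0, 0, 1], [0, 0, 0, 0, 0, 0, 1]]]'

```text
clock: 23.15
position: [0.4723, 0.08, 0.2529]
tool_rot: [-3.142, 0.0, 0.413]
force: [-0.9, -0.8, -0.4]
grip_width: 0.0856
finger_force: 0.0
```

Run:
```python
from h import *
for i in range(6):
    t=observe()["clock"]; f=grab_frame("side"); m=angfit(f,2.5); print(t,np.degrees(m[0]),m[1:],handle(f,[.47,.08])[0])
print("park",C+RH*np.array([np.cos(PARK),np.sin(PARK)]),observe()["position"])
c=f["color"]; cv2.imwrite("pics/s5.png",cv2.resize(c[150:350,190:440,::-1],None,fx=3,fy=3,interpolation=cv2.INTER_CUBIC))
```

```text
23.15 144.63763282948028 (array([-0.01729415, -0.22087982]), 329) [0.47329618 0.07356542]
23.2 143.6959658637385 (array([-0.57653119, -0.07653654]), 327) [0.47329618 0.07356542]
23.25 144.63763282948028 (array([-0.01729415, -0.22087982]), 329) [0.47329618 0.07356542]
23.3 144.63763282948028 (array([-0.01729415, -0.22087982]), 329) [0.47329618 0.07356542]
23.35 144.63763282948028 (array([-0.01729415, -0.22087982]), 329) [0.47329618 0.07356542]
23.4 144.63763282948028 (array([-0.01729415, -0.22087982]), 329) [0.47329618 0.07356542]
park [0.47372111 0.0800116 ] [0.47238163 0.07999373 0.25299238]
```

View pics/s5.png

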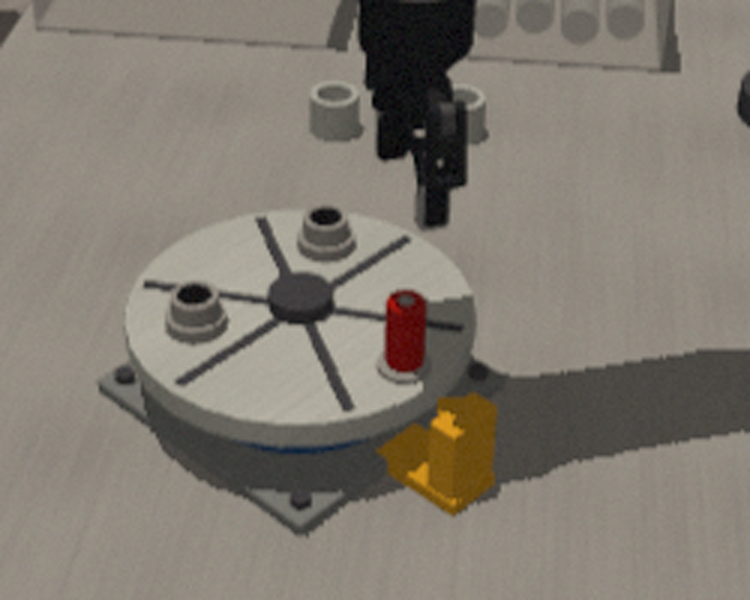

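The crop shows the platter at rest with the handle at (405,335), lined up with the hub and the yellow pointer at (450,430). The gripper is well above it and the loose parts haven't moved.

```bash
python3 -c "
from workcell import job_done; print(job_done())"
```

```text
the job is handed in; nothing more can be done
None
```

I spun, released and followed the platter for over 6 s, caught it while it was still turning, and parked it at rest about 1° from the yellow pointer by camera; the job is handed in, but no verdict came back.

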